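# Empty the heel-block bin into the feed hopper and hang it on the louvred rail

## Robot

A 7-joint arm with a two-finger parallel gripper is mounted at the origin on the work surface. World frame = base frame: x ahead of the robot, y to its left, z up, the work surface at z = 0. Lengths are in m, angles in rad, forces in N, time in s.
With the tool pointing down it reaches from about 0.425 to 0.975 m from the base axis. Payload 16.7 kg.
Tool frame: the origin (TCP) lies where the fingers leave the gripper's body, on its centre line; the fingertips stand arm.tip_reach ahead of it and the grasp point (between the pads) lies 54 mm ahead of it (arm.tip_reach is the distance from the TCP to the fingertips, in m); z points along the fingers, y is the line along which they close (so a half turn about z gives the same grasp; the last joint's range is limited). The gripper opens to 85 mm and grips with 20 to 120 N. Pads are 22 mm wide; open, the fingers measure 114 mm over their backs; the gripper's body (76 mm by 85 mm) begins 54 mm behind the grasp point. The pads swing forward as they close: fully open they stand 13 mm farther back than shut.
Start: joints at [-1.306, 0.426, 0.074, 1.606, -0.034, 1.111, -0.067], TCP at [0.272, 0.618, 0.304] pointing down, gripper open.
Joint ranges: [-2.85, 2.85], [-0.5, 2.14], [-1.23, 1.37], [0.21, 2.46], [-1.02, 4.16], [0.16, 2.05], [-2.73, 2.73]. Speed limits (rad/s): [1.89, 1.89, 2.39, 2.39, 3.01, 3.01, 3.01].

## Interface

Orientations are given as a 3x3 rotation matrix whose columns are the frame's x, y, z axes.
In Python, from rig import arm gives the robot as it stands. Calls block until the motion is done:
- arm.move_ptp(position, orientation): joint-space move of the TCP to a pose.
- arm.movel(position, frame=None, v=0.15, threshold=None): straight line of the TCP; frame=None keeps the orientation; v is the mean speed in m/s. With threshold (N) it stops when the force on the tool has changed by that much, and returns True; else False.
- arm.set_joints(angles): joint-space move.
- arm.gripper_to(opening, squeeze=None): finger opening in m; squeeze is the grip in N (None keeps the last); returns when the fingers have stopped.
- arm.pause(seconds).
- arm.ik(position, orientation): joint angles nearest the present ones, or None.
- arm.observe(): the state.
- arm.snapshot(name): name is "side" or "top" or "wrist"; returns the picture (400x640x3 uint8, blue, green, red); there is no depth.
- arm.calibration(name): a dict with "camera_matrix" (3x3 intrinsics, pixels), "dist" ([k1, k2, p1, p2, k3] as OpenCV has them; the pictures are not rectified), "R" (3x3) and "t" (3): a world point X has camera coordinates R X + t. Camera axes: x right, y down, z forward; pixel columns grow to the right and rows downward; lengths in m; the calibration is good to about 2 mm. A picture is of the moment at which its call begins: read the wrist's pose just before it. calibration takes no time and is no camera call; for the wrist camera it gives the pose at the moment of the call.
A pose or a line that the arm cannot do raises arm.PlanningError and nothing moves.
- arm.hand_in(): hands the job in; it is judged then, once.
The state is a dict: "time_s": time; "q": joint angles; "qd": joint speeds; "joint_torque": joint torques, N m; "tool_pos": TCP position; "ee_rot": TCP orientation; "force": force on the tool from outside, world axes, zero at the start; "moment": the same for the moment, N m; "width": finger opening in m; "gripper_force": force on a finger pad.
Only numpy, scipy, OpenCV 4.12 (cv2) and the standard library are available. Lean on these libraries where they do the work, as an engineer would, in place of code of your own. Each camera call takes 0.05 s, during which the arm holds its last target. There are 200 camera calls.

## Task

Get all the orange heel blocks into the green feed hopper: tip the yellow bin out into it, and add the stray blocks that lie about on the bench. Then hang the empty yellow bin by its lip on the free stretch of the louvred panel's rail, so that the lip catches over the rail and the bin hangs level beside the blue one. Leave the other things on the bench where they are.

Things in the scene. Friction and masses are not known exactly. Their poses are not given: they have to be found in the camera images.
- bin: yellow lipped bin, 0.15-0.24 kg. Origin: middle of its underside, x front to back, z up. 66 mm wide (y), 60 high, floor 4 thick; side walls 60 high from x = -25 to 60, 34 high further forward. Back wall's outer face at x = 60. Grip it from above across the sides, near the origin's x
- bin_edge (a point): on the bin: middle of its pouring edge, at (-62, 0, 17) mm in the bin's frame. The bin has no front wall but a shallow ramp (24 degrees) that rises from x = -30 to this edge. The blocks slide out (friction 0.45-0.75) when it is tipped front-down by 60 to 80 degrees
- bin_lip (a point): on the bin: middle of the slot under the lip, at (69, 0, 56) mm in the bin's frame, axes as the bin's. The 60 mm wide lip sticks out behind the back wall at the top, x = 60 to 82, 4 thick, underside at z = 56; its end (x = 78 to 82) turns down to z = 40. The slot is 18 mm wide and open below
- hopper_mouth (a point): centre of the feed hopper's mouth, at rim height, 100 mm above the bench: fixed square green box with a yellow rim, 160 mm outside, 150 inside, open on top, floor about 25 mm above the bench; axes along its sides. A small chute sticks out at its foot on the -x side
- rail_free (a point): top edge of the aluminium rail of the fixed louvred panel, middle of its free stretch, 160 mm above the bench; x points back to the panel, y along the rail. Flat bar 5 mm thick (x), 300 long (y = -100 to 200), 23 mm gap behind it to the panel sheet, whose top is 30 mm higher. A blue bin hangs at y = 155. The bin hangs with its x along this x, underside 104 above the bench
- guide_foot (a point): lower edge of the sloping plate under the rail, on the blue-bin-free stretch, 85 mm above the bench: the plate's face runs from 7 mm in front of the rail's middle plane (25 mm below the rail's top) to 20 mm in front (here). It guides the bin's back wall forward as the bin is let down, so that it hangs level
- heel1: one of the heel blocks lying in the bin at the start (two to four of these are present): orange plastic heel block with a D-shaped outline, 35 mm long (own x), 26 mm wide (own y, flat parallel sides), 22 mm high, 30 g; origin at the centre of its underside, z up. The rounded end points along its own +x
- heel2: one of the heel blocks lying in the bin at the start (two to four of these are present): orange plastic heel block with a D-shaped outline, 35 mm long (own x), 26 mm wide (own y, flat parallel sides), 22 mm high, 30 g; origin at the centre of its underside, z up. The rounded end points along its own +x
- heel3: one of the heel blocks lying in the bin at the start (two to four of these are present): orange plastic heel block with a D-shaped outline, 35 mm long (own x), 26 mm wide (own y, flat parallel sides), 22 mm high, 30 g; origin at the centre of its underside, z up. The rounded end points along its own +x
- heel4: one of the heel blocks lying in the bin at the start (two to four of these are present): orange plastic heel block with a D-shaped outline, 35 mm long (own x), 26 mm wide (own y, flat parallel sides), 22 mm high, 30 g; origin at the centre of its underside, z up. The rounded end points along its own +x
- stray1: one of the stray heel blocks on the bench at the start (three to five of these are present): orange plastic heel block with a D-shaped outline, 35 mm long (own x), 26 mm wide (own y, flat parallel sides), 22 mm high, 30 g; origin at the centre of its underside, z up. The rounded end points along its own +x
- stray2: one of the stray heel blocks on the bench at the start (three to five of these are present): orange plastic heel block with a D-shaped outline, 35 mm long (own x), 26 mm wide (own y, flat parallel sides), 22 mm high, 30 g; origin at the centre of its underside, z up. The rounded end points along its own +x
- stray3: one of the stray heel blocks on the bench at the start (three to five of these are present): orange plastic heel block with a D-shaped outline, 35 mm long (own x), 26 mm wide (own y, flat parallel sides), 22 mm high, 30 g; origin at the centre of its underside, z up. The rounded end points along its own +x
- stray4: one of the stray heel blocks on the bench at the start (three to five of these are present): orange plastic heel block with a D-shaped outline, 35 mm long (own x), 26 mm wide (own y, flat parallel sides), 22 mm high, 30 g; origin at the centre of its underside, z up. The rounded end points along its own +x
- stray5: one of the stray heel blocks on the bench at the start (three to five of these are present): orange plastic heel block with a D-shaped outline, 35 mm long (own x), 26 mm wide (own y, flat parallel sides), 22 mm high, 30 g; origin at the centre of its underside, z up. The rounded end points along its own +x
- tape: roll of pale tape lying flat, 50 mm across, 18 mm high; origin at the centre of its underside; bystander
- gluejar: amber jar, 60 mm across, 55 mm high; origin under its centre; bystander
- driver: red screwdriver lying on the bench, about 20 cm long; bystander
- dish: white dish, 80 mm across, 40 mm high; origin under its centre; bystander

How it is judged:
On the way, in this order (a step that is already met when the one before it is completed fails the run):
1. the bin is tipped (more than 40 degrees) over the hopper (angle between bin's own z axis and vertical above 0.7 rad and horizontal distance between bin and hopper_mouth below 0.2 m and height (world z) of bin above 0.1 m).
2. all heel blocks are in the hopper and the bin is level again (x of heel1 in the frame of hopper_mouth between -0.078 and 0.078 m and y of heel1 in the frame of hopper_mouth between -0.078 and 0.078 m and z of heel1 in the frame of hopper_mouth between -0.095 and 0.002 m and x of heel2 in the frame of hopper_mouth between -0.078 and 0.078 m and y of heel2 in the frame of hopper_mouth between -0.078 and 0.078 m and z of heel2 in the frame of hopper_mouth between -0.095 and 0.002 m and x of heel3 in the frame of hopper_mouth between -0.078 and 0.078 m and y of heel3 in the frame of hopper_mouth between -0.078 and 0.078 m and z of heel3 in the frame of hopper_mouth between -0.095 and 0.002 m and x of heel4 in the frame of hopper_mouth between -0.078 and 0.078 m and y of heel4 in the frame of hopper_mouth between -0.078 and 0.078 m and z of heel4 in the frame of hopper_mouth between -0.095 and 0.002 m and x of stray1 in the frame of hopper_mouth between -0.078 and 0.078 m and y of stray1 in the frame of hopper_mouth between -0.078 and 0.078 m and z of stray1 in the frame of hopper_mouth between -0.095 and 0.002 m and x of stray2 in the frame of hopper_mouth between -0.078 and 0.078 m and y of stray2 in the frame of hopper_mouth between -0.078 and 0.078 m and z of stray2 in the frame of hopper_mouth between -0.095 and 0.002 m and x of stray3 in the frame of hopper_mouth between -0.078 and 0.078 m and y of stray3 in the frame of hopper_mouth between -0.078 and 0.078 m and z of stray3 in the frame of hopper_mouth between -0.095 and 0.002 m and x of stray4 in the frame of hopper_mouth between -0.078 and 0.078 m and y of stray4 in the frame of hopper_mouth between -0.078 and 0.078 m and z of stray4 in the frame of hopper_mouth between -0.095 and 0.002 m and x of stray5 in the frame of hopper_mouth between -0.078 and 0.078 m and y of stray5 in the frame of hopper_mouth between -0.078 and 0.078 m and z of stray5 in the frame of hopper_mouth between -0.095 and 0.002 m and angle between bin's own z axis and vertical below 0.35 rad), for 0.2 s.
At the end, for the whole second after the job is handed in: every heel block present lies inside the hopper, below its rim; the yellow bin hangs at rest from the rail by its lip: lip slot on the rail (within about 10 mm across it, within 6 mm of seated height, within 60 mm of the middle of the free stretch), level and square to the panel within 0.2 rad (x of heel1 in the frame of hopper_mouth between -0.078 and 0.078 m and y of heel1 in the frame of hopper_mouth between -0.078 and 0.078 m and z of heel1 in the frame of hopper_mouth between -0.095 and 0.002 m and x of heel2 in the frame of hopper_mouth between -0.078 and 0.078 m and y of heel2 in the frame of hopper_mouth between -0.078 and 0.078 m and z of heel2 in the frame of hopper_mouth between -0.095 and 0.002 m and x of heel3 in the frame of hopper_mouth between -0.078 and 0.078 m and y of heel3 in the frame of hopper_mouth between -0.078 and 0.078 m and z of heel3 in the frame of hopper_mouth between -0.095 and 0.002 m and x of heel4 in the frame of hopper_mouth between -0.078 and 0.078 m and y of heel4 in the frame of hopper_mouth between -0.078 and 0.078 m and z of heel4 in the frame of hopper_mouth between -0.095 and 0.002 m and x of stray1 in the frame of hopper_mouth between -0.078 and 0.078 m and y of stray1 in the frame of hopper_mouth between -0.078 and 0.078 m and z of stray1 in the frame of hopper_mouth between -0.095 and 0.002 m and x of stray2 in the frame of hopper_mouth between -0.078 and 0.078 m and y of stray2 in the frame of hopper_mouth between -0.078 and 0.078 m and z of stray2 in the frame of hopper_mouth between -0.095 and 0.002 m and x of stray3 in the frame of hopper_mouth between -0.078 and 0.078 m and y of stray3 in the frame of hopper_mouth between -0.078 and 0.078 m and z of stray3 in the frame of hopper_mouth between -0.095 and 0.002 m and x of stray4 in the frame of hopper_mouth between -0.078 and 0.078 m and y of stray4 in the frame of hopper_mouth between -0.078 and 0.078 m and z of stray4 in the frame of hopper_mouth between -0.095 and 0.002 m and x of stray5 in the frame of hopper_mouth between -0.078 and 0.078 m and y of stray5 in the frame of hopper_mouth between -0.078 and 0.078 m and z of stray5 in the frame of hopper_mouth between -0.095 and 0.002 m and x of bin_lip in the frame of rail_free between -0.012 and 0.01 m and y of bin_lip in the frame of rail_free between -0.06 and 0.06 m and z of bin_lip in the frame of rail_free between -0.006 and 0.006 m and angle between bin's own z axis and vertical below 0.2 rad and angle between the x axis of bin and the x axis of rail_free, either way round below 0.2 rad and x of bin in the frame of rail_free below -0.04 m and linear speed of bin below 0.02 m/s); the robot touches nothing.
It fails at once if the roll of tape is moved more than 3 cm (distance of tape from where it was at the start of the episode above 0.03 m).
It fails at once if the jar is moved more than 3 cm (distance of gluejar from where it was at the start of the episode above 0.03 m).
It fails at once if the screwdriver is moved more than 3 cm (distance of driver from where it was at the start of the episode above 0.03 m).
It fails at once if the white dish is moved more than 3 cm (distance of dish from where it was at the start of the episode above 0.03 m).
Of stray1, stray2, stray3, stray4, stray5 only 3 to 5 are there at a start; the rules pass over those that are not, and their reading is None.
Of heel1, heel2, heel3, heel4 only 2 to 4 are there at a start; the rules pass over those that are not, and their reading is None.
At some moment in a run one of stray1, stray2, stray3, stray4, stray5 may be knocked a few centimetres aside while the robot is not near it.
It also fails if it takes over 210 s, if anything falls off the work surface, if the arm or the gripper's body presses on something with over 40 N, if the wrist force passes 120 N, or if a joint passes its speed limit or range.

## Working session

There is one attempt and no reset: what is moved stays moved. The work goes in short steps, each a Python script; the robot and the scene stay as the last script left them, time stands still between calls to the robot, and variables do not carry over. Pictures are saved under pics/ and viewed, at most 14 in all, crops included, and the job is handed in when it is done.

```bash
mkdir -p pics; ls
python3 - <<'E'
from rig import arm
import cv2
for n in("top","side"):
    cv2.imwrite(f"pics/{n}0.png",arm.snapshot(n)); c=arm.calibration(n); print(n,c)
print(arm.tip_reach, arm.observe())
E
```

```text
pics
rig.py
top {'camera_matrix': array([[467.65132156,   0.        , 316.45177136],
       [  0.        , 467.65132156, 203.05174988],
       [  0.        ,   0.        ,   1.        ]]), 'dist': array([-0.07343846,  0.        ,  0.        ,  0.        ,  0.        ]), 'R': array([[ 0.01139271, -0.99992695,  0.00403669],
       [-0.98997423, -0.01184752, -0.14075035],
       [ 0.14078789, -0.00239269, -0.99003689]]), 't': array([0.05195092, 0.6098208 , 1.44845031])}
side {'camera_matrix': array([[397.52707967,   0.        , 324.43769506],
       [  0.        , 397.52707967, 203.17723515],
       [  0.        ,   0.        ,   1.        ]]), 'dist': array([-0.08226327,  0.        ,  0.        ,  0.        ,  0.        ]), 'R': array([[ 0.71169688, -0.70217951,  0.02077232],
       [-0.35096691, -0.38102773, -0.85535963],
       [ 0.60853083,  0.60146638, -0.51761802]]), 't': array([-0.38030234,  0.32374793,  0.71005633])}
0.0726 {'time_s': 0.1, 'q': array([-1.30551291,  0.42666222,  0.07385046,  1.60653025, -0.03409767,
        1.11078562, -0.0671215 ]), 'qd': array([ 0.00237518, -0.00046014, -0.0002055 , -0.00175044, -0.00043256,
       -0.00019988,  0.00041354]), 'joint_torque': array([ 9.57998011e-03, -9.51530313e+01,  3.77242282e+00, -4.64403033e+01,
        1.98460504e-02,  6.50434071e-03, -2.62532984e-05]), 'tool_pos': array([0.27192531, 0.6175033 , 0.30329095]), 'ee_rot': array([[-9.15183738e-01,  4.03036699e-01, -3.80069594e-04],
       [ 4.03036871e-01,  9.15183128e-01, -1.06023733e-03],
       [-7.94812749e-05, -1.12349402e-03, -9.99999366e-01]]), 'force': array([-0.10305642, -0.5513281 , -0.06244889]), 'moment': array([ 0.0492328 ,  0.0626554 , -0.00173858]), 'gripper_force': 0.0, 'width': 0.085438605838445}
```

View pics/top0.png

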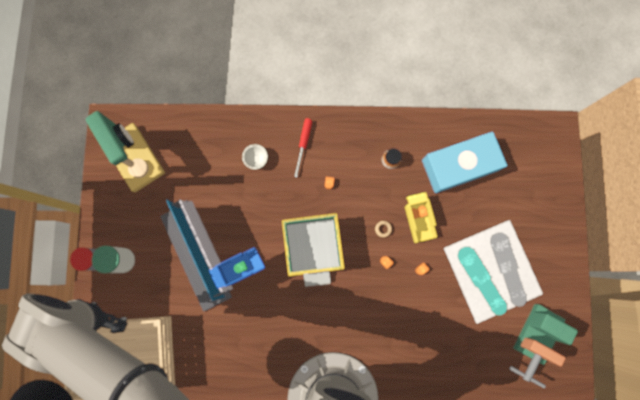

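View pics/side0.png

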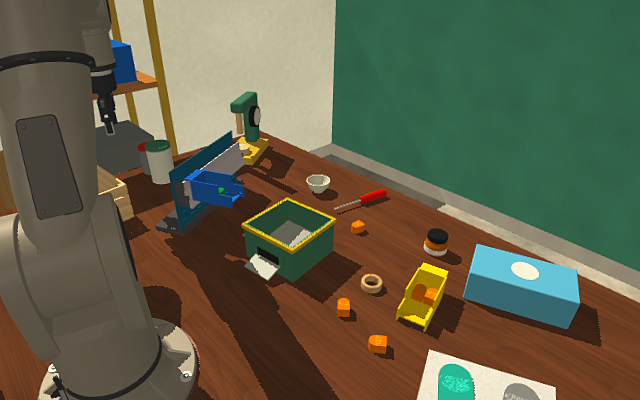

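The top view shows the hopper at (313,245), the bin at (421,217) and the panel with the blue bin at about (200,250). Strays are at (330,183), (387,262) and (422,269), tape at (384,229), jar at (392,158), dish at (255,157) and driver at (303,148). The side view agrees: three strays, with the bin's open front toward the robot.

```bash
cat > h.py <<'E'
from rig import arm
import numpy as np, cv2
def ray(cal,uv):
    p=cv2.undistortPoints(np.array([[uv]],float),cal["camera_matrix"],cal["dist"])[0,0]
    d=cal["R"].T@np.array([p[0],p[1],1.]); return -cal["R"].T@cal["t"], d/np.linalg.norm(d)
def atz(cal,uv,z):
    o,d=ray(cal,uv); return o+d*(z-o[2])/d[2]
def tri(views):
    A=np.zeros((3,3));b=np.zeros(3)
    for cal,uv in views:
        o,d=ray(cal,uv);P=np.eye(3)-np.outer(d,d);A+=P;b+=P@o
    X=np.linalg.solve(A,b)
    return X,[np.linalg.norm(np.cross(X-ray(c,u)[0],ray(c,u)[1])) for c,u in views]
def proj(cal,X):
    return cv2.projectPoints(np.atleast_2d(np.array(X,float)),cv2.Rodrigues(cal["R"])[0],cal["t"],cal["camera_matrix"],cal["dist"])[0][:,0]
def down(yaw):  # closing (y) axis direction at angle yaw in the world
    y=np.array([np.cos(yaw),np.sin(yaw),0]);z=np.array([0,0,-1.]);return np.c_[np.cross(y,z),y,z]
def orange(im):
    h=cv2.cvtColor(im,cv2.COLOR_BGR2HSV)
    return cv2.inRange(h,(6,150,90),(17,255,255))
def snap(n,f=None):
    c=arm.calibration(n);im=arm.snapshot(n)
    if f: cv2.imwrite(f"pics/{f}.png",im)
    return c,im
E
python3 - <<'E'
from h import *
for n in("top","side"):
    c=arm.calibration(n);im=cv2.imread(f"pics/{n}0.png");N,_,s,ce=cv2.connectedComponentsWithStats(orange(im))
    for i in range(1,N):
        if s[i,4]>8: print(n,ce[i].round(1),s[i,4],atz(c,ce[i],.015).round(3))
T=arm.calibration("top")
for nm,uv,z in [("binc",(421,217),.03),("hopper",(313,245),.1),("tape",(384,229),.018),("jar",(392,158),.05),("dish",(255,157),.04),("railL",(183,203),.16),("railR",(222,298),.16)]: print(nm,atz(T,uv,z).round(3))
im=cv2.imread("pics/top0.png")
a=cv2.resize(im[185:315,150:290],None,fx=4,fy=4,interpolation=cv2.INTER_CUBIC)
cv2.imwrite("pics/cr1.png",a)
c=arm.calibration("wrist");print(c["camera_matrix"],"wrist pos in tool", arm.observe()["ee_rot"].T@(-c["R"].T@c["t"]-arm.observe()["tool_pos"]), (c["R"]@arm.observe()["ee_rot"]).round(2))
E
```

```text
top [387.8 162.6] 14 [ 0.751 -0.175  0.015]
top [328.9 182.4] 130 [0.682 0.019 0.015]
top [419.3 211.8] 125 [ 0.588 -0.276  0.015]
top [386.1 261.7] 139 [ 0.426 -0.166  0.015]
top [ 72.2 265.5] 10 [0.398 0.851 0.015]
top [421.8 268.7] 133 [ 0.405 -0.281  0.015]
side [136.6  84.1] 479 [0.847 1.986 0.015]
side [94.9 96.1] 24 [0.566 1.901 0.015]
side [432.8 302.3] 38880 [ 0.579 -0.298  0.015]
side [237.2 138.2] 21 [0.802 0.797 0.015]
side [184.6 155. ] 111 [0.556 0.791 0.015]
side [  1.5 153.7] 14 [0.009 1.334 0.015]
side [  1.9 162.7] 34 [-0.004  1.229  0.015]
side [265.8 163.4] 83 [0.741 0.519 0.015]
side [128.4 173.2] 165 [0.334 0.787 0.015]
side [  6.  196.2] 398 [-0.037  0.91   0.015]
side [259.3 170.6] 36 [0.688 0.487 0.015]
side [194.7 313.9] 8080 [0.179 0.033 0.015]
side [234.5 257.8] 78 [0.348 0.134 0.015]
side [423.1 294.1] 349 [ 0.586 -0.268  0.015]
side [ 17.8 362.1] 2862 [-0.143  0.149  0.015]
binc [ 0.57  -0.278  0.03 ]
hopper [0.473 0.068 0.1  ]
tape [ 0.531 -0.16   0.018]
jar [ 0.758 -0.183  0.05 ]
dish [0.758 0.26  0.04 ]
railL [0.588 0.453 0.16 ]
railR [0.314 0.327 0.16 ]
[[313.76861039   0.         316.63416706]
 [  0.         313.76861039 198.23745516]
 [  0.           0.           1.        ]] wrist pos in tool [ 0.07585518  0.00073191 -0.07052673] [[ 0.    1.   -0.  ]
 [-0.95  0.   -0.3 ]
 [-0.3   0.    0.95]]
```

View pics/cr1.png

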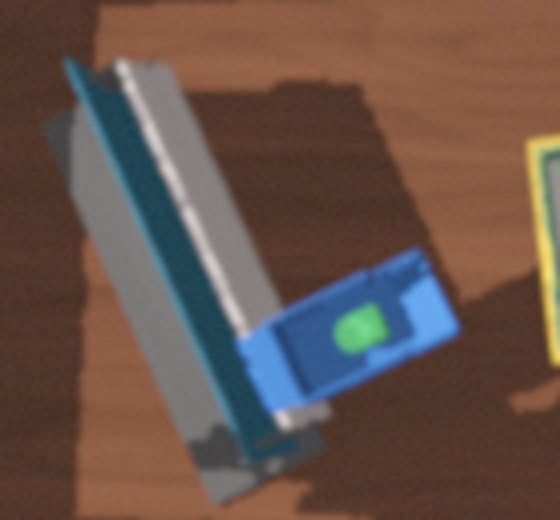

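The crop shows the rail top as a bright strip from top-picture pixel (180,200) at the far end to (222,290) at the near end. The blue bin hangs near the robot-side end, so the free stretch is at the far end. Next I take wrist views.

Run:
```python
from h import *
import pickle
R=down(np.pi/2);V={}
for n,p,yaw in [("B1",(.47,.33,.33),66),("B2",(.54,.27,.33),66),("C1",(.6,.02,.3),90),("A1",(.5,-.22,.3),90),("A2",(.55,-.15,.3),90)]:
    try: arm.move_ptp(p,down(np.radians(yaw)))
    except arm.PlanningError as e: print(n,e); continue
    arm.pause(.2); V[n]=snap("wrist",n)
    print(n,arm.observe()["time_s"],arm.observe()["q"].round(2))
V["top"]=snap("top","top1");V["side"]=snap("side","side1")
pickle.dump({k:v[0] for k,v in V.items()},open("cal.pkl","wb"))
for k in V:
    N,_,s,ce=cv2.connectedComponentsWithStats(orange(V[k][1]))
    for i in range(1,N):
        if 60<s[i,4]<6000: print(k,ce[i].round(1),s[i,4],atz(V[k][0],ce[i],.015).round(3))
cv2.imwrite("pics/mont.png",np.vstack([np.hstack([cv2.resize(V[a][1],(400,250)) for a in r]) for r in (("B1","B2"),("A1","A2"))]))
```

```text
B1 1.6667 [-0.89  0.24  0.2   1.82 -0.05  1.09  0.48]
B2 2.375 [-0.77  0.29  0.25  1.75 -0.08  1.11  0.65]
C1 3.6417 [-0.38  0.31  0.29  1.8  -0.1   1.05  1.53]
A1 4.9083 [-0.06  0.23  0.42  1.92 -0.11  1.02  1.98]
A2 5.5917 [-0.16  0.27  0.37  1.87 -0.11  1.03  1.83]
B1 [  3.1 276.2] 101 [ 0.437 -0.14   0.015]
B2 [  3.3 218.5] 132 [ 0.438 -0.14   0.015]
C1 [138.8  10.1] 698 [ 0.438 -0.157  0.015]
C1 [84.1 12.1] 221 [ 0.439 -0.213  0.015]
C1 [24.1 22.4] 545 [ 0.448 -0.278  0.015]
C1 [501.7  19.3] 70 [0.445 0.21  0.015]
C1 [55.2 21.8] 62 [ 0.448 -0.245  0.015]
C1 [127.  29.] 68 [ 0.455 -0.172  0.015]
C1 [490.8  38.8] 79 [0.463 0.202 0.015]
C1 [44.7 44. ] 62 [ 0.469 -0.261  0.015]
C1 [34.8 61. ] 472 [ 0.485 -0.276  0.015]
C1 [514.2  55.2] 63 [0.478 0.229 0.015]
C1 [75.8 54.4] 78 [ 0.479 -0.231  0.015]
C1 [174.8  69.2] 61 [ 0.494 -0.128  0.015]
C1 [507.1  71.8] 84 [0.495 0.224 0.015]
C1 [159.   82.8] 128 [ 0.507 -0.147  0.015]
C1 [525.  104.4] 170 [0.528 0.25  0.015]
C1 [ 86.7 112.8] 67 [ 0.538 -0.231  0.015]
C1 [199.1 138.3] 130 [ 0.566 -0.11   0.015]
C1 [472.4 147.6] 74 [0.575 0.199 0
[... 1930 characters left out ...]
.015]
A1 [489.6 389.2] 399 [0.833 0.04  0.015]
A2 [304.1 153. ] 173 [ 0.532 -0.165  0.015]
A2 [207.8 202.6] 1061 [ 0.591 -0.28   0.015]
A2 [614.8 365.9] 1416 [0.842 0.284 0.015]
A2 [  4.7 386.9] 196 [ 0.882 -0.618  0.015]
A2 [140.  391.1] 480 [ 0.887 -0.413  0.015]
A2 [500.2 391.6] 290 [0.888 0.123 0.015]
top [329.  182.4] 125 [0.682 0.019 0.015]
side [143.3  82.1] 320 [0.898 2.003 0.015]
side [  6.4 112.6] 154 [0.118 1.954 0.015]
side [184.6 155. ] 111 [0.556 0.791 0.015]
side [265.8 163.4] 83 [0.741 0.519 0.015]
side [136.6 170.9] 63 [0.363 0.785 0.015]
side [  2.  205.2] 101 [-0.058  0.852  0.015]
side [ 18.8 349.9] 4016 [-0.134  0.181  0.015]
side [423.2 294.2] 349 [ 0.586 -0.268  0.015]
```

View pics/mont.png

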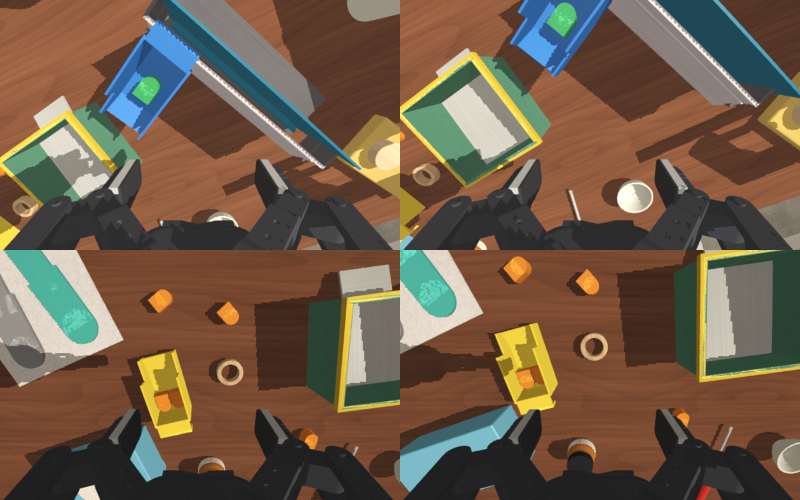

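B1 and B2 show the blue bin, the rail and its far end. A1 and A2 show strays at about (258,80) and (365,100) in full A1 pixels, the bin at (265,230) with two blocks in its deep part, the tape and the hopper. Next, enlarged crops with grids for corner picking.

Run:
```python
import cv2,numpy as np
def crop(n,x,y,w,h,s):
    im=cv2.imread(f"pics/{n}.png")[y:y+h,x:x+w];a=cv2.resize(im,None,fx=s,fy=s,interpolation=cv2.INTER_CUBIC)
    for g in range(-(-x//20)*20,x+w,20):
        k=(g-x)*s;cv2.line(a,(k,0),(k,5),(255,255,255),1);cv2.putText(a,str(g),(k+1,14),0,.35,(255,255,255),1)
    for g in range(-(-y//20)*20,y+h,20):
        k=(g-y)*s;cv2.line(a,(0,k),(5,k),(255,255,255),1);cv2.putText(a,str(g),(6,k+4),0,.35,(255,255,255),1)
    return a
cv2.imwrite("pics/crA.png",np.hstack([crop("A1",212,145,100,150,4),crop("A2",150,105,100,150,4)]))
cv2.imwrite("pics/crB.png",np.hstack([np.vstack([crop("B1",465,225,65,50,6),crop("B1",295,75,65,50,6)]),np.vstack([crop("B2",525,130,65,50,6),crop("B2",310,0,65,50,6)])]))
```

```text
(no output)
```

View pics/crA.png

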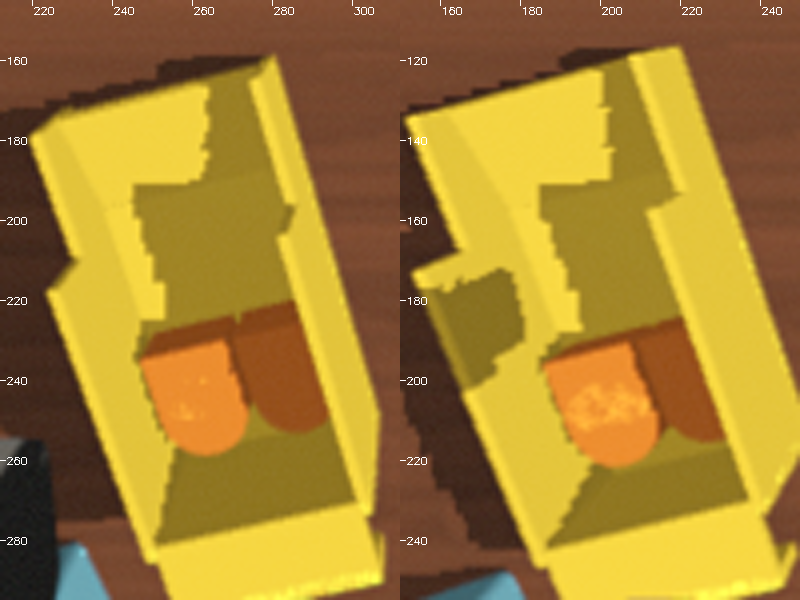

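View pics/crB.png

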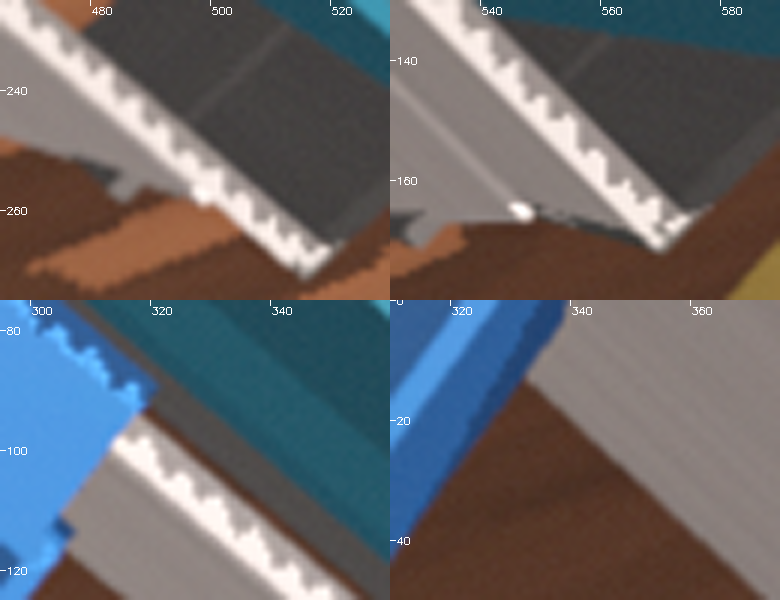

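Readings from the bin crop, A1/A2 pixels:
- Left wall step: (223.8,218) / (153,173).
- Back-left top: (249.5,285) / (185,246).
- Back-right top: (304,273) / (241,234).
- Front-left: (220.2,178.8) / (151.8,134.5).

Two blocks lie at the back of the bin. From the rail crop, the far end's top is at (517.5,268) in B1 and (571.5,168.5) in B2. Next I triangulate these.

```bash
cat >> h.py <<'E'
def orange(im):
    h=cv2.cvtColor(im,cv2.COLOR_BGR2HSV)
    return cv2.morphologyEx(cv2.inRange(h,(8,190,170),(18,255,255)),cv2.MORPH_OPEN,np.ones((3,3)))
E
python3 - <<'E'
from h import *
import pickle
from scipy.optimize import least_squares
C=pickle.load(open("cal.pkl","rb"))
P={"TLf":((223.8,218),(153,173)),"BL":((249.5,285),(185,246)),"BR":((304,273),(241,234)),"Fl":((220.2,178.8),(151.8,134.5)),"Fr":((280.8,158.8),(220.5,116.8))}
for k,(a,b) in P.items():
    X,e=tri([(C["A1"],a),(C["A2"],b)]);print(k,X.round(4),np.round(e,4))
M={"TLf":(-.025,-.033,.06),"BL":(.06,-.033,.06),"BR":(.06,.033,.06)}
def res(p):
    c,s=np.cos(p[2]),np.sin(p[2]);r=[]
    for k,m in M.items():
        X=[p[0]+c*m[0]-s*m[1],p[1]+s*m[0]+c*m[1],m[2]]
        for v,uv in zip(("A1","A2"),P[k]): r+=list(proj(C[v],X)[0]-uv)
    return r
s=least_squares(res,[.57,-.278,.2]);print("bin",s.x.round(4),np.round(s.fun,1))
X,e=tri([(C["B1"],(517.5,268)),(C["B2"],(571.5,168.5))]);print("rail far",X.round(4),e)
n=atz(C["B1"],(316,96.5),.16);f=atz(C["B1"],(517.5,268),.16);f2=atz(C["B2"],(571.5,168.5),.16);print("near",n,"far",f,f2,np.degrees(np.arctan2(*(n-f)[[1,0]])),np.linalg.norm(n-f))
T=C["top"];print("top ends",atz(T,(180.5,200.5),.16),atz(T,(222.5,290),.16))
for k in ("C1","A1","A2","top","side"):
    im=cv2.imread(f"pics/{k if k[0] in 'CA' else k+'1'}.png")
    N,_,st,ce=cv2.connectedComponentsWithStats(orange(im))
    for i in range(1,N):
        if 20<st[i,4]<6000: print(k,ce[i].round(1),st[i,4],atz(C[k],ce[i],.02).round(3))
    y=cv2.inRange(cv2.cvtColor(im,cv2.COLOR_BGR2HSV),(22,120,120),(34,255,255))
    if k=="A2": print("hopper rim px", cv2.boundingRect(y[:,450:]))
E
```

```text
TLf [ 0.5443 -0.3159  0.0611] [0. 0.]
BL [ 0.6259 -0.294   0.0604] [0. 0.]
BR [ 0.6128 -0.2323  0.0569] [0.0005 0.0005]
Fl [ 0.5083 -0.3241  0.0358] [0.0002 0.0002]
Fr [ 0.4924 -0.2609 -0.0011] [0. 0.]
bin [ 0.5606 -0.278   0.2506] [ 0.1 -0.2  0.3  0.  -0.9  0.6 -0.8  0.7  0.7  0.1  0.5 -1.1]
rail far [0.5985 0.4662 0.1593] [np.float64(0.0001264926721796071), np.float64(0.00012649267217959846)]
near [0.39804555 0.36304708 0.16      ] far [0.59800195 0.46600404 0.16      ] [0.59797904 0.46558542 0.16      ] -152.7561941525009 0.22490597022582384
top ends [0.59534554 0.46101537 0.16      ] [0.33689414 0.326505   0.16      ]
C1 [113.4   2.1] 29 [ 0.432 -0.179  0.02 ]
C1 [139.   9.] 503 [ 0.438 -0.154  0.02 ]
C1 [ 39.9 151.2] 148 [ 0.58  -0.291  0.02 ]
C1 [315.4 227.4] 253 [0.671 0.021 0.02 ]
C1 [312.8 244.1] 216 [0.694 0.018 0.02 ]
A1 [257.4  80.2] 927 [ 0.406 -0.281  0.02 ]
A1 [365.6 102.5] 772 [ 0.428 -0.166  0.02 ]
A1 [261. 244.] 556 [ 0.594 -0.286  0.02 ]
A1 [498.5 305.4] 354 [0.683 0.023 0.02 ]
A1 [352.8 349.2] 32 [ 0.754 -0.167  0.02 ]
A2 [188.9  30.5] 1169 [ 0.407 -0.279  0.02 ]
A2 [301.2  52.4] 812 [ 0.427 -0.166  0.02 ]
A2 [200.9 205.8] 614 [ 0.593 -0.287  0.02 ]
A2 [454.2 269.1] 266 [0.678 0.024 0.02 ]
A2 [304.5 322.4] 117 [ 0.758 -0.167  0.02 ]
hopper rim px (25, 0, 165, 212)
side [140.8  75.3] 31 [0.952 2.174 0.02 ]
side [147.   79.5] 28 [0.935 2.031 0.02 ]
side [357.4 223.6] 59 [0.686 0.021 0.02 ]
side [431. 293.] 83 [ 0.597 -0.281  0.02 ]
side [343.5 304. ] 121 [ 0.428 -0.166  0.02 ]
side [371.9 339.4] 57 [ 0.399 -0.271  0.02 ]
side [382.8 340.4] 81 [ 0.412 -0.288  0.02 ]
```

The measurements check out:
- **Bin:** wall tops at z≈0.060, pose (0.561,-0.278), yaw 0.25.
- **Rail:** top at z≈0.159, with 225 mm from the far end to the blue lip, as expected.
- **Strays:** three, near (0.683,0.021), (0.427,-0.166) and (0.406,-0.280).

Strays go first, each with its own close view just before the grasp.

```bash
cat >> h.py <<'E'
def bev(xy,f,hz=.27):
    """camera straight over xy, return block (centre xy, long axis angle, size) from its top face"""
    xy=np.array(xy);u=-xy/np.linalg.norm(xy); yaw=np.arctan2(u[0],-u[1]) # tool x = u (towards base)
    R=down(yaw)
    if R[:,0][:2]@u<0: R=down(yaw+np.pi)
    p=xy-.076*R[:2,0]; arm.move_ptp((*p,hz),R); arm.pause(.25)
    c,im=snap("wrist",f); N,L,s,ce=cv2.connectedComponentsWithStats(orange(im))
    best=None
    for i in range(1,N):
        if s[i,4]<250: continue
        X=atz(c,ce[i],.022)[:2]; d=np.linalg.norm(X-xy)
        if best is None or d<best[0]: best=(d,i)
    i=best[1]; cn=max(cv2.findContours((L==i).astype(np.uint8),0,1)[0],key=cv2.contourArea)
    W=np.array([atz(c,p[0].astype(float),.022)[:2] for p in cn])*1000
    (cx,cy),(w,h),a=cv2.minAreaRect(W.astype(np.float32)); a=np.radians(a+(90 if h>w else 0))
    return np.array([cx,cy])/1000,a,(w,h)
def nearest_yaw(yaw):
    y=arm.observe()["ee_rot"][:2,1];c=np.arctan2(y[1],y[0])
    return c+(yaw-c+np.pi/2)%np.pi-np.pi/2
E
python3 - <<'E'
from h import *
C=arm.calibration
X,e=tri([(C("top"),(313.5,244)),(C("side"),(288.8,221.5))]);print("hopper",X,e)
for q in ((283,218),(339,213),(344,270),(288,275)): print(atz(C("top"),q,.1).round(3))
for i,xy in enumerate([(.427,-.166),(.406,-.280),(.683,.021)]):
    print(bev(xy,f"S{i}"),arm.observe()["time_s"])
E
```

```text
hopper [0.47480955 0.06734265 0.10051825] [np.float64(0.0010177647788288744), np.float64(0.0010177647788289083)]
[0.554 0.161 0.1  ]
[ 0.571 -0.01   0.1  ]
[ 0.398 -0.026  0.1  ]
[0.382 0.142 0.1  ]
(array([ 0.42854373, -0.16539914]), np.float64(0.7619116791650122), (34.81685256958008, 26.038089752197266)) 6.3917
(array([ 0.40457706, -0.28058316]), np.float64(2.2385247813770386), (26.0733642578125, 34.871742248535156)) 7.2833Traceback (most recent call last):
  File "<stdin>", line 6, in <module>
  File "h.py", line 40, in bev
    i=best[1]; cn=max(cv2.findContours((L==i).astype(np.uint8),0,1)[0],key=cv2.contourArea)
      ~~~~^^^
TypeError: 'NoneType' object is not subscriptable
```

```bash
cat >> h.py <<'E'
HOP=np.array([.475,.067])
def pick_drop(xy,a,drop,zg=.0745):
    arm.gripper_to(.05,30); R=down(nearest_yaw(a+np.pi/2))
    arm.move_ptp((*xy,.15),R); arm.movel((*xy,zg),v=.12,threshold=8)
    arm.gripper_to(0.0,40); o=arm.observe(); print("grip",o["width"],o["gripper_force"],o["tool_pos"])
    arm.movel((*xy,.22),v=.25)
    if arm.observe()["width"]<.015: print("MISSED"); return False
    d=HOP+np.array(drop); arm.move_ptp((*d,.22),down(nearest_yaw(np.radians(95))))
    arm.movel((*d,.145),v=.2); print("held",arm.observe()["width"]); arm.gripper_to(.05); arm.movel((*d,.22),v=.25); return True
E
python3 - <<'E'
from h import *
c=bev((.4046,-.2806),"S1b");print(c);pick_drop(c[0],c[1],(.03,.04))
c=bev((.4285,-.1654),"S0b");print(c);pick_drop(c[0],c[1],(.03,-.04))
c,im=snap("top","top2");print(arm.observe()["time_s"])
im=cv2.imread("pics/S2.png");h=cv2.cvtColor(im,cv2.COLOR_BGR2HSV)
cv2.imwrite("pics/S2c.png",np.hstack([im[0:220,220:420],cv2.imread("pics/top2.png")[100:320,230:470]]))
E
```

```text
(array([ 0.40461728, -0.28055716]), np.float64(2.2368691607063638), (25.974294662475586, 34.915225982666016))
grip 0.024870737548972198 38.93905229866505 [ 0.4050492  -0.28070929  0.07536713]
held 0.025276052316131985
(array([ 0.4285209 , -0.16528886]), np.float64(0.7644866896230098), (34.926246643066406, 26.30657386779785))
grip 0.025357438481576153 38.97518791258335 [ 0.42894135 -0.16544435  0.07533905]
held 0.025020418791480908
23.9833
```

View pics/S2c.png

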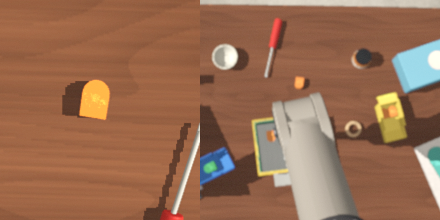

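S2 shows the third stray at full pixel (315,100), paler in the light, so the hue window needs widening. The top view shows the two dropped blocks' spots are gone and a block is in the hopper; the driver is about 90 mm from the stray.

```bash
sed -i 's/(8,190,170),(18,255,255)/(8,150,170),(22,255,255)/' h.py
python3 - <<'E'
from h import *
c=bev((.683,.021),"S2b");print(c)
if max(c[2])<38 and min(c[2])>23: pick_drop(c[0],c[1],(-.02,0))
# pour feasibility
from scipy.spatial.transform import Rotation as Ro
HZ=.085
def pose(org,phi,th,half):
    B=Ro.from_euler('z',phi).as_matrix()@Ro.from_euler('y',-th).as_matrix()
    # grasp: tool z=-bin z, tool y=±bin y
    s=1 if half==0 else -1
    T=np.c_[np.cross([0,s,0],[0,0,-1]),[0,s,0],[0,0,-1]]
    return org+B@np.array([0,0,HZ]),B@T,B
for half in (0,1):
  for d in range(0,360,15):
    phi=np.radians(d);row=[]
    for th in (0,30,50,72):
        _,_,B=pose(np.zeros(3),phi,np.radians(th),half)
        edge=np.array([*(HOP+.015*B[:2,0]),.135]); org=edge-B@np.array([-.062,0,.017])
        if th==0: org[2]=.19
        p,R,_=pose(org,phi,np.radians(th),half); q=arm.ik(p,R); row.append(q)
    if all(q is not None for q in row): print(half,d,[q.round(2).tolist() for q in (row[0],row[-1])])
print(arm.observe()["time_s"])
E
```

```text
(array([0.68249243, 0.01911785]), np.float64(3.0101910869827933), (27.446073532104492, 36.349605560302734))
grip 0.025178995507225473 39.96942177414894 [0.68309757 0.01917095 0.07564516]
held 0.024569776889296544
0 75 [[-0.06, 0.22, -0.39, 1.97, 0.1, 0.97, 2.38], [1.19, 0.79, -1.02, 2.21, -0.94, 0.78, -2.3]]
0 90 [[-0.04, 0.19, -0.42, 2.01, 0.1, 0.96, 2.62], [0.71, 0.64, -0.48, 2.08, -0.99, 1.22, -2.15]]
0 105 [[0.57, 0.31, -1.15, 2.02, 0.34, 1.02, 2.65], [0.21, 0.66, 0.07, 1.96, -0.99, 1.58, -2.0]]
0 120 [[-1.57, 0.25, 1.33, 2.15, -0.3, 0.95, -2.69], [-0.25, 0.84, 0.63, 1.84, -0.98, 1.95, -1.74]]
0 135 [[-1.59, 0.11, 1.27, 2.19, -0.13, 0.93, -2.6], [-0.31, 0.89, 0.63, 1.72, -0.83, 2.03, -1.66]]
0 150 [[-1.38, 0.0, 1.01, 2.21, -0.0, 0.93, -2.47], [-0.27, 0.87, 0.45, 1.62, -0.63, 2.02, -1.67]]
0 165 [[-0.8, -0.0, 0.44, 2.22, 0.0, 0.93, -2.2], [-0.24, 0.86, 0.26, 1.54, -0.42, 2.02, -1.67]]
0 180 [[-0.4, 0.0, 0.07, 2.21, -0.0, 0.93, -1.9], [-0.22, 0.86, 0.07, 1.5, -0.2, 2.04, -1.66]]
0 195 [[-0.33, 0.0, 0.06, 2.21, -0.0, 0.93, -1.59], [-0.54, 0.91, 0.43, 1.51, -0.12, 2.03, -1.31]]
0 210
[... 1654 characters left out ...]
 1.85]]
1 210 [[0.0, 0.03, -0.23, 2.19, 0.01, 0.93, 1.86], [-0.86, 1.04, 0.82, 1.56, -0.08, 1.94, 2.23]]
1 225 [[0.06, 0.05, -0.25, 2.16, 0.02, 0.93, 2.16], [-0.31, 0.83, -0.24, 1.58, 0.39, 2.01, 1.67]]
1 240 [[0.1, 0.08, -0.26, 2.13, 0.02, 0.93, 2.45], [-0.38, 0.79, -0.27, 1.67, 0.55, 1.96, 1.75]]
1 255 [[0.14, 0.11, -0.28, 2.1, 0.04, 0.94, 2.72], [-0.44, 0.74, -0.31, 1.79, 0.71, 1.88, 1.81]]
1 285 [[-1.12, 0.36, 1.24, 2.08, -0.41, 0.99, -2.54], [-0.55, 0.62, -0.36, 2.07, 1.01, 1.69, 1.86]]
1 300 [[-1.09, 0.42, 1.23, 2.04, -0.47, 1.01, -2.24], [-0.6, 0.56, -0.37, 2.23, 1.17, 1.58, 1.85]]
1 315 [[-1.08, 0.46, 1.23, 2.01, -0.51, 1.03, -1.97], [-0.64, 0.5, -0.37, 2.39, 1.36, 1.48, 1.81]]
30.25
```

All three strays are in. Pouring at heading ~112° with tool half-turn 1 is kinematically smooth and matches the hanging yaw (117°). Now I grip the bin and lift it.

```bash
cat >> h.py <<'E'
from scipy.spatial.transform import Rotation as Ro
HZ=.078; T0=np.c_[np.cross([0,-1,0],[0,0,-1]),[0,-1,0],[0,0,-1]]
def Bm(phi,th=0): return Ro.from_euler('z',phi).as_matrix()@Ro.from_euler('y',-th).as_matrix()
def tcp(org,phi,th=0):
    B=Bm(phi,th); return np.asarray(org,float)+B@np.array([0,0,HZ]),B@T0
def pour(th,phi,back=.015,ez=.135):
    B=Bm(phi,th); e=np.array([*(HOP+back*B[:2,0]),ez]); return tcp(e-B@np.array([-.062,0,.017]),phi,th)
E
python3 - <<'E'
from h import *
b=(.5606,-.278);phi=.2506
arm.gripper_to(.085,80)
p,R=tcp((*b,.1),phi);arm.move_ptp(p,R)
p,R=tcp((*b,0),phi);print(arm.movel(p,v=.12,threshold=10))
arm.gripper_to(0,80);o=arm.observe();print(o["width"],o["gripper_force"],o["tool_pos"])
p,R=tcp((*b,.22),phi);arm.movel(p,v=.15)
phi=np.radians(112)
B=Bm(phi);e=HOP+.015*B[:2,0];org=[*(e+.062*B[:2,0]),.21]
p,R=tcp(org,phi);arm.move_ptp(p,R);arm.pause(.2)
o=arm.observe();print(o["width"],o["force"],o["q"].round(2),o["time_s"])
im=snap("top","top3")[1];im2=snap("side","side3")[1]
cv2.imwrite("pics/m3.png",np.hstack([im[150:320,160:460],im2[100:270,120:420]]))
for d in range(10,76,10):
    q=arm.ik(*pour(np.radians(d),phi));print(d,None if q is None else q.round(2))
E
```

```text
False
0.06515297919017925 78.65552186965942 [ 0.56146321 -0.27823833  0.07922806]
0.06520351402348154 [ 0.00354444 -0.03301187 -3.06969691] [-0.53  0.1   0.1   2.08 -0.01  0.96 -0.04] 37.2417
10 [-0.42  0.23  0.11  2.15 -0.28  0.8   0.28]
20 [-0.32  0.26  0.14  2.12 -0.49  0.9   0.54]
30 [-0.23  0.32  0.18  2.09 -0.65  1.04  0.75]
40 [-0.15  0.39  0.2   2.05 -0.77  1.19  0.91]
50 [-0.09  0.48  0.24  2.01 -0.85  1.35  1.03]
60 [-0.04  0.58  0.26  1.96 -0.92  1.52  1.13]
70 [ 0.02  0.69  0.27  1.92 -0.96  1.68  1.21]
```

View pics/m3.png

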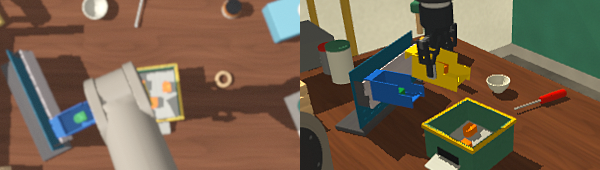

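The bin is held (65 mm) over the hopper, and the blocks in the hopper are visible. Now I tip in stages, coming down as it tilts.

Run:
```python
from h import *
phi=np.radians(112)
for d,ez in ((30,.2),(55,.155),(72,.135)):
    arm.move_ptp(*pour(np.radians(d),phi,ez=ez))
arm.pause(1.5);o=arm.observe();print(o["width"],o["force"],o["time_s"])
im=snap("top","top4")[1];im2=snap("side","side4")[1]
cv2.imwrite("pics/m4.png",cv2.resize(np.hstack([im[170:310,200:400],im2[120:290,150:400][:140,:200]]),None,fx=2,fy=2))
```

```text
0.06497966602230866 [ 0.12205781 -0.3218838  -1.87501377] 40.4917
```

View pics/m4.png

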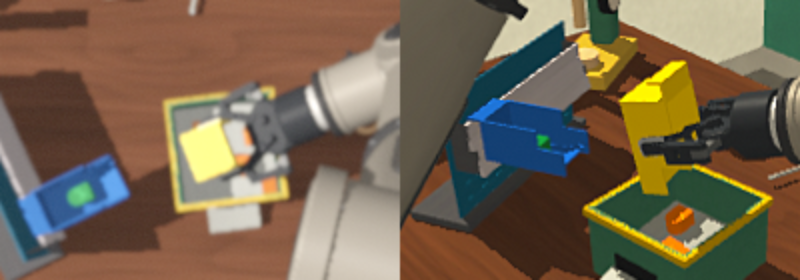

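The bin is tipped at about 72° and the wrist load dropped by 1.2 N to 1.9 N, consistent with an empty bin. Now I level it and move to stand before the rail.

```bash
cat >> h.py <<'E'
RF=np.array([.598-.0889,.466-.0458]); PH=np.radians(117.25)
def hang(lx,z,ly=0): # bin origin so that the slot stands at lx, ly in the rail frame, underside at z
    B=Bm(PH); return tcp([*(RF+(B@np.array([lx-.069,ly,0]))[:2]),z],PH)
E
python3 - <<'E'
from h import *
phi=np.radians(112)
for d,ez in ((55,.155),(30,.2)): arm.move_ptp(*pour(np.radians(d),phi,ez=ez))
p,R=pour(0,phi,ez=.24);arm.move_ptp(p,R)
p,R=hang(-.03,.19);arm.move_ptp(p,R)
arm.movel(hang(-.003,.19)[0],v=.1);arm.pause(.3)
o=arm.observe();print(o["width"],o["force"],o["time_s"],o["tool_pos"],p)
t=snap("top","top5")[1];s=snap("side","side5")[1];w=snap("wrist","w5")[1]
cv2.imwrite("pics/m5.png",np.vstack([np.hstack([cv2.resize(t[180:300,160:360],(400,240)),cv2.resize(s[110:290,130:430],(400,240))]),cv2.resize(w,(800,500))[0:340]]))
E
```

```text
0.06505302635669488 [-0.45200363 -0.83424778 -2.35761962] 43.875 [0.54226774 0.3558102  0.26807047] [0.55442952 0.3321873  0.268     ]
```

View pics/m5.png

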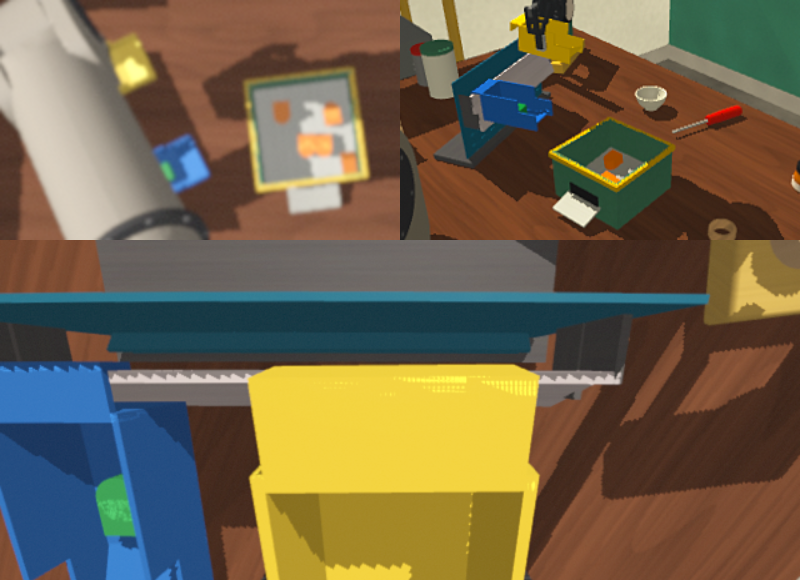

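The hopper holds five blocks (3 strays + 2), and the bin is empty. The wrist view shows the lip above the rail: lip rear edge at full pixels about (221..421,101), bin back corners about (201,190) and (430,188), rail far end about (497,109). I compare these with the prediction.

Run:
```python
from h import *
c=arm.calibration("wrist");o=arm.observe()
Rb=o["ee_rot"]@T0.T; org=o["tool_pos"]-Rb@np.array([0,0,HZ])
for n,p in (("lipL",(.082,.03,.06)),("lipR",(.082,-.03,.06)),("lipLbot",(.082,.03,.04)),("backL",(.06,.033,.06)),("backR",(.06,-.033,.06))): print(n,proj(c,org+Rb@np.array(p)).round(1))
B=Bm(PH);print("rail far",proj(c,[*(RF+(B@[0,-.1,0])[:2]),.16]).round(1),"blue edge",proj(c,[*(RF+(B@[0,.125,0])[:2]),.16]).round(1))
print("tilt",np.degrees(np.arccos(Rb[2,2])))
im=cv2.imread("pics/w5.png")
a=cv2.resize(im[80:205,190:260],None,fx=4,fy=4,interpolation=2);b=cv2.resize(im[80:205,400:510],None,fx=4,fy=4,interpolation=2)
cv2.imwrite("pics/c5.png",np.hstack([a,b]))
```

```text
lipL [[199.4  78.3]]
lipR [[425.8  78.5]]
lipLbot [[221.3  82.3]]
backL [[197.3 160.4]]
backR [[428.3 160.7]]
rail far [[496.4 108.7]] blue edge [[ 88.  108.6]]
tilt 0.004616887467134243
```

View pics/c5.png

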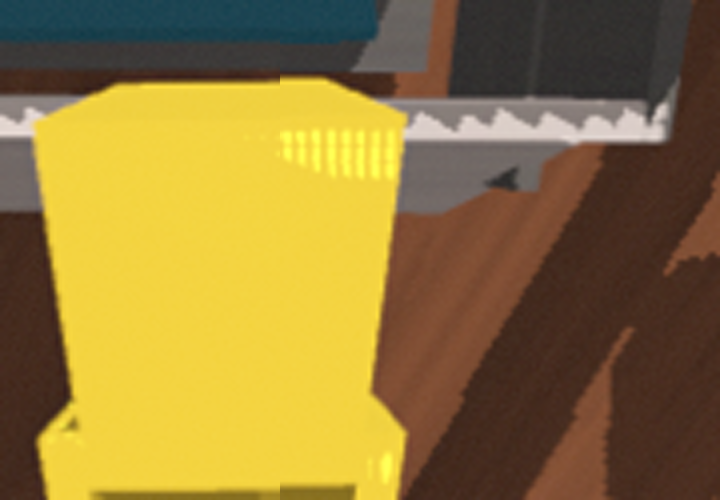

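Run:
```python
from h import *
from scipy.optimize import least_squares
c=arm.calibration("wrist");o=arm.observe();Rb=o["ee_rot"]@T0.T; org=o["tool_pos"]-Rb@np.array([0,0,HZ])
M=np.array([(.082,.03,.06),(.082,-.03,.06),(.082,.03,.04),(.082,-.03,.04),(.06,.033,.06),(.06,-.033,.06)])
U=np.array([(199.5,110),(431,110),(217.5,101),(411.8,99.5),(199.5,189),(431,189)])
def X(p): return org+(Rb@(Ro.from_rotvec([p[3],p[4],p[5]]).as_matrix()@M.T+p[:3,None])).T
for free in ((0,1,2,4),(0,1,4),(0,1,2,3,4,5)):
    def f(v):
        p=np.zeros(6);p[list(free)]=v;return (proj(c,X(p))-U).ravel()
    s=least_squares(f,np.zeros(len(free)));print(free,s.x.round(4),s.fun.round(1))
```

```text
(0, 1, 2, 4) [ 0.     -0.0006 -0.0044 -0.1232] [-1.5 -0.1  0.9  0.2  2.4 -1.1 -1.2  0.6 -0.1  0.  -0.3  0.3]
(0, 1, 4) [-0.0033 -0.0006 -0.0664] [-1.8 -1.9  1.2 -1.6  2.6  1.2 -1.4  2.9 -1.9  0.2  1.5  0.4]
(0, 1, 2, 3, 4, 5) [ 0.     -0.0004 -0.0044  0.0084 -0.1231  0.0019] [-1.4  0.2  1.  -0.1  2.  -0.9 -1.6  0.4  0.1  0.5 -0.1 -0.3]
```

The bin has pitched about 7° (front down) in the fingers, while the rail agrees with the prediction to within a pixel. I compensate in the tool pose, then descend guarded.

```bash
cat >> h.py <<'E'
def hang2(lx,z,beta=.1231,d=(0,-.0006,-.0044),ly=0):
    B=Bm(PH); o=np.array([*(RF+(B@np.array([lx-.069,ly,0]))[:2]),z]); N=B@Ro.from_euler('y',beta).as_matrix()
    return o-N@np.array(d)+N@np.array([0,0,HZ]),N@T0
E
python3 - <<'E'
from h import *
arm.move_ptp(*hang2(-.003,.16));arm.pause(.3)
c,im=snap("wrist","w6")
o=arm.observe();N=o["ee_rot"]@T0.T
# predicted corners of the level bin
B=Bm(PH);og=np.array([*(RF+(B@np.array([-.072,0,0]))[:2]),.16])
M=np.array([(.082,.03,.06),(.082,-.03,.06),(.06,.033,.06),(.06,-.033,.06)])
for q in proj(c,og+(B@M.T).T): cv2.drawMarker(im,tuple(int(round(v)) for v in q),(0,0,255),0,9,1); print(q)
hit=arm.movel(hang2(-.003,.120)[0],v=.04,threshold=8);o=arm.observe();print(hit,o["tool_pos"]-hang2(-.003,.104)[0],o["force"],o["time_s"])
c,im2=snap("wrist","w7")
cv2.imwrite("pics/c6.png",np.hstack([cv2.resize(i[60:240,170:460],(400,248)) for i in (im,im2)]))
E
```

```text
[196.75907926 106.25804814]
[429.9343162  106.19388793]
[198.31542511 185.54221464]
[429.04039108 185.44700398]
False [1.17071974e-04 8.87744984e-05 1.63004841e-02] [ 0.34367316 -0.86544045 -2.39570554] 45.7917
```

View pics/c6.png

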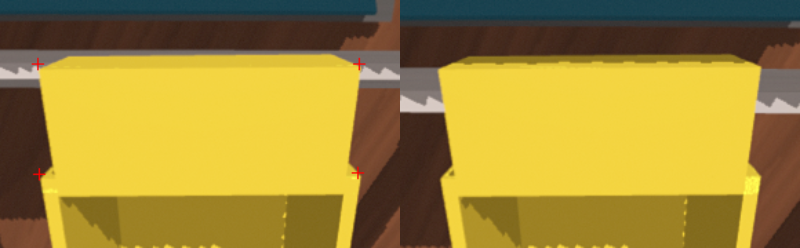

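Prediction and picture differ by ~3 px, so before going lower I check the lip against the rail numerically, with an enlarged crop of w7.

Run:
```python
from h import *
c=arm.calibration("wrist");B=Bm(PH)
im=cv2.imread("pics/w7.png");x,y,s=410,90,6
for lx in (-.0025,.0025):
    print("rail edge",lx,proj(c,[*(RF+(B@[lx,-.045,0])[:2]),.16]).round(1), "front bottom",proj(c,[*(RF+(B@[lx,-.045,0])[:2]),.14]).round(1))
print("cam rail frame",B.T@(-c["R"].T@c["t"]-[*RF,.16]))
def crop(n,x,y,w,h,s):
    a=cv2.resize(cv2.imread(f"pics/{n}.png")[y:y+h,x:x+w],None,fx=s,fy=s,interpolation=cv2.INTER_CUBIC)
    for g in range(-(-x//20)*20,x+w,20): cv2.putText(a,str(g),((g-x)*s,12),0,.4,(255,255,255),1)
    for g in range(-(-y//10)*10,y+h,10): cv2.putText(a,"-"+str(g),(0,(g-y)*s+4),0,.4,(0,0,255),1)
    return a
cv2.imwrite("pics/c7.png",np.hstack([crop("w7",180,95,60,100,6),crop("w7",400,95,70,100,6)]))
```

```text
rail edge -0.0025 [[450.1 139.3]] front bottom [[430.2 126.8]]
rail edge 0.0025 [[452.8 124.1]] front bottom [[432.2 113.8]]
cam rail frame [ 0.02264071 -0.00056135  0.10270544]
```

View pics/c7.png

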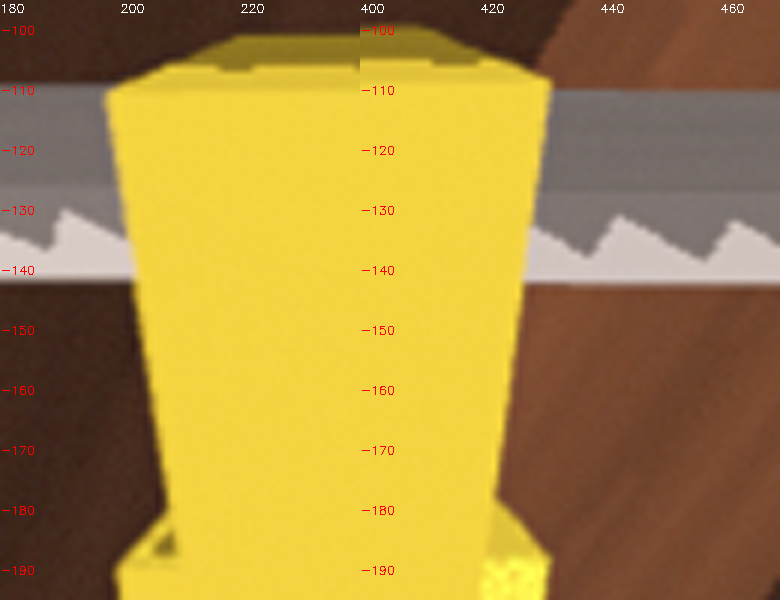

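Run:
```python
from h import *
from scipy.optimize import least_squares
c=arm.calibration("wrist");o=arm.observe();N=o["ee_rot"]@T0.T; org=o["tool_pos"]-N@np.array([0,0,HZ]);B=Bm(PH)
M=np.array([(.082,.03,.06),(.082,-.03,.06),(.082,.03,.04),(.082,-.03,.04),(.06,.033,.06),(.06,-.033,.06)])
U=np.array([(196,110),(431,108.5),(217.5,101),(411.7,99.5),(197.5,189),(431,188)])
for free in ((0,1,2,4),(0,1,2,3,4,5)):
    def pz(v): p=np.zeros(6);p[list(free)]=v;return p
    def f(v):
        p=pz(v);X=org+(N@(Ro.from_rotvec(p[3:]).as_matrix()@M.T+p[:3,None])).T;return (proj(c,X)-U).ravel()
    s=least_squares(f,np.zeros(len(free)));p=pz(s.x);Rr=N@Ro.from_rotvec(p[3:]).as_matrix()
    L=org+N@p[:3]+Rr@np.array([.069,0,.056]);print(p.round(4),s.fun.round(1),"lip in rail",(B.T@(L-[*RF,.16])).round(4),"bin rot in rail",np.degrees(Ro.from_matrix(B.T@Rr).as_rotvec()).round(2))
```

```text
[-0.0005 -0.0004 -0.003   0.     -0.1123  0.    ] [-0.  -1.1  0.7  0.7  1.  -1.3 -1.4  0.4 -0.2 -0.  -0.2  1.2] lip in rail [-0.0027  0.0001  0.017 ] bin rot in rail [-0.03  0.61  0.  ]
[-0.0005 -0.0014 -0.003  -0.0095 -0.1122  0.0083] [-0.4 -0.2  0.3 -0.2  1.1 -0.5 -1.3 -0.3  0.1  0.6  0.2  0.7] lip in rail [-0.0027  0.0002  0.017 ] bin rot in rail [-0.54  0.61  0.51]
```

The lip slot sits −1.8 mm from the rail's middle plane (tolerance about ±6 mm) and the bin is level to 0.6°. I continue down.

Run:
```python
from h import *
hit=arm.movel(hang2(-.003,.100)[0],v=.025,threshold=6);o=arm.observe();e=Bm(PH).T@(o["tool_pos"]-hang2(-.003,.104)[0])
print(hit,e.round(4),o["force"].round(2),o["width"],o["time_s"])
```

```text
True [-0.0008  0.0004  0.005 ] [ 1.2  -0.67 -1.95] 0.06529868909233416 46.3417
```

Contact came 5 mm above seat, as expected from the guide plate. I follow its slope forward and down.

Run:
```python
from h import *
for lx,z in ((-.0055,.1085),(-.0065,.1025)):
    hit=arm.movel(hang2(lx,z)[0],v=.02,threshold=12);o=arm.observe();e=Bm(PH).T@(o["tool_pos"]-hang2(-.003,.104)[0])
    print(hit,e.round(4),o["force"].round(2),o["time_s"])
```

```text
False [-0.0026  0.0001  0.0043] [-0.52 -0.39 -1.99] 46.6083
True [-0.003  -0.0003 -0.0008] [-2.14 -2.06  8.36] 46.9417
```

The bin is seated: z is within 1 mm of the target and there is an upward reaction. I release, retract along the tool axis and check.

Run:
```python
from h import *
arm.gripper_to(.085);arm.pause(.3);o=arm.observe()
p=o["tool_pos"]-.12*o["ee_rot"][:,2];arm.movel(p,v=.08)
arm.move_ptp((.5,.25,.36),down(nearest_yaw(np.radians(27)+np.pi)));arm.pause(.5)
arm.move_ptp((.55,-.15,.35),down(nearest_yaw(np.radians(90))));arm.pause(.5)
print(arm.observe()["time_s"])
t=snap("top","top8")[1];s=snap("side","side8")[1]
cv2.imwrite("pics/m8.png",np.vstack([cv2.resize(t[100:310,150:450],(600,420))[:,:],cv2.resize(s[130:265,160:360],(600,405))])[:825:1] if 0 else np.hstack([cv2.resize(t[140:310,160:360],(400,340)),cv2.resize(s[110:280,160:360],(400,340))]))
```

```text
52.5583
```

View pics/m8.png

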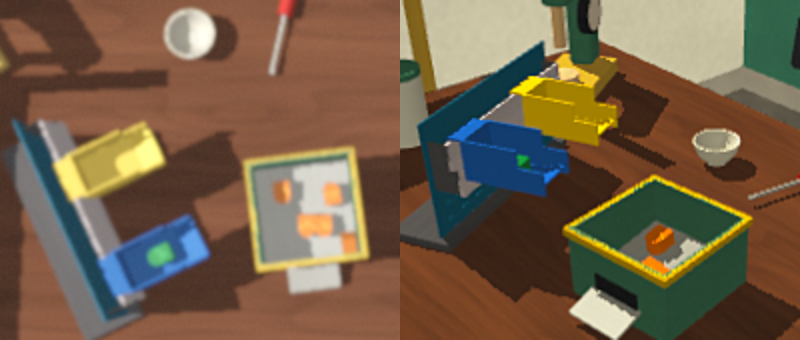

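The yellow bin hangs level and empty beside the blue one, and the hopper holds the five blocks. One numeric check for leftover orange on the bench, then I hand in.

Run:
```python
from h import *
for k in("top5","top8"):
    N,_,st,ce=cv2.connectedComponentsWithStats(orange(cv2.imread(f"pics/{k}.png")))
    print(k,[(ce[i].round().tolist(),int(st[i,4])) for i in range(1,N) if st[i,4]>15])
```

```text
top5 [([300.0, 235.0], 46), ([319.0, 252.0], 46), ([335.0, 261.0], 45)]
top8 [([300.0, 236.0], 43), ([326.0, 237.0], 41), ([320.0, 251.0], 65), ([313.0, 254.0], 19), ([334.0, 261.0], 51)]
```

```bash
python3 -c "
from rig import arm
print(arm.hand_in())"
```

```text
the job is handed in; nothing more can be done
None
```

I handed the job in: five heel blocks (two from the bin, three strays) are in the hopper, and the empty yellow bin hangs level on the rail beside the blue one; hand-in returned no verdict.

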